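# Lift the risen roll out of the muffin tin with the tongs

### The job

Pick up the kitchen tongs, close their jaws on the crown of the one tall, well-risen bread roll in the muffin tin and lift it straight out of its cup. It is hot, so touch it with the tongs only; do not push the tin about, leave the two flat rolls in their cups and knock nothing over. Finish while still holding the roll upright in the closed tongs, about 10 cm clear above the tin, so that I can bring a plate under it: do not put it down.

Things in the scene. Friction and masses are not known exactly. Their poses are not given: they have to be found in the camera images.
- tongs: steel kitchen tongs, 232 mm long, lying on their side. Origin under the middle of the black grips, midway between the arms; x to the jaws, y to the left arm, z up. Arms 20 mm tall (z 3 to 23), grips x -32 to +32 mm, 58 mm over their outsides when open, about 44 mm when the roll is held; squeeze them there along y. Pivot at x -85, hanging loop to x -110, jaw centre at x +100, tip at x +121. 105 g.
- tongs_arm (a joint): sprung hinge between the two arms: 0 = sprung fully open (jaw faces 89 mm apart), grows as the arms are squeezed, about 0.17 with the roll between the jaws, stop at 0.42. The spring pushes the grips apart with about 5 N when open and 8 N with the roll held; let go and the tongs open. The frame of tongs belongs to the left arm: the tongs' middle line turns by half this angle.
- jaw_left (a point): middle of the inner face of the left jaw, a shallow spoon-like plate 44 mm long and 26 mm tall (13 mm above and below this point) with its two ends turned in 6 mm; z = 13 mm when the tongs lie on the worktop
- jaw_right (a point): the same on the right jaw, 89 mm from jaw_left when the tongs are open
- roll: the one tall, well-risen bread roll: golden brown, round, 74 mm high, scored with a cross on top, standing in one of the tin's six cups. Base 44 mm across, 51 mm at the tin's top (30 mm up), widest 58 mm at 50 mm up. Origin at the middle of its underside, z up. 42 to 84 g, hard crust.
- roll_crown (a point): on the roll's axis at its widest height, 50 mm above its underside (20 mm above the tin's top): the jaws go either side of this point
- flat_roll_1: a roll that did not rise: same crust, 50 mm across, 32.5 mm high, its top only 2.5 mm above the tin's. Origin under its middle. Stays in its cup
- flat_roll_2: another flat roll, the same, in another cup. Stays there
- muffin_tin: dark steel muffin tin standing loose on the board, 176 x 258 mm (288 mm with the end lips), 32 mm high, 0.6 kg. Six round cups 60 mm wide at the top, tapering to 46, floor 2 mm above its underside, centres at x +-40 and y -80, 0, +80 mm. Origin under its middle. The rolls sit loosely in the cups
- board: wooden chopping board under the tin, 220 x 320 x 21 mm, does not move; origin at the middle of its underside
- mug: striped mug, 90 mm high, 86 mm wide, at the left by the hob; origin under it. Bystander
- water_glass: drinking glass, 81 mm wide, 92 mm high, right of the board towards the back; origin under its middle. Bystander

How it is judged:
On the way, in this order (a step that is already met when the one before it is completed fails the run):
1. the tongs are picked up in the gripper while the roll still sits in its cup (height (world z) of tongs above 0.03 m and contact force between tongs and the fingers above 1 N and z of roll in the frame of muffin_tin below 0.012 m and contact force between tongs and roll below 0.2 N), for 0.2 s.
2. the tongs are squeezed shut on the crown of the roll, one jaw either side, while it is still in its cup (contact force between tongs and roll above 1.5 N and value of joint tongs_arm above 0.08 rad and distance between each of jaw_left, jaw_right and roll_crown below 0.043 m and z of roll in the frame of muffin_tin below 0.012 m), for 0.1 s.
At the end, for the whole second after the job is handed in: The roll hangs upright (within 0.5 rad) and still between the squeezed jaws (each jaw face within 43 mm of the crown centre), its underside 68 mm or more above the tin's top, carried by the tongs alone, the gripper holding only the tongs; tin and flat rolls within 25 mm of where they were (z of roll in the frame of muffin_tin above 0.1 m and angle between roll's own z axis and vertical below 0.5 rad and contact force between tongs and roll above 1 N and value of joint tongs_arm above 0.08 rad and distance between each of jaw_left, jaw_right and roll_crown below 0.043 m and contact force between tongs and the fingers above 2 N and contact force between roll and the arm below 0.1 N and contact force between each of roll, tongs and muffin_tin below 0.1 N and linear speed of roll below 0.03 m/s and distance of each of flat_roll_1, flat_roll_2, muffin_tin from where it was at the start of the episode below 0.025 m and z of each of flat_roll_1, flat_roll_2 in the frame of muffin_tin below 0.008 m and contact force between roll and the fingers below 0.1 N); the arm keeps its last pose, push and grip.
It fails at once if the hot roll is touched by the gripper or arm instead of the tongs (contact force between roll and the fingers above 0.5 N or contact force between roll and the arm above 0.5 N).
It fails at once if the tin is pushed more than 25 mm (distance of muffin_tin from where it was at the start of the episode above 0.025 m).
It fails at once if a flat roll is taken out of its cup (z of any of flat_roll_1, flat_roll_2 in the frame of muffin_tin above 0.02 m).
It fails at once if the mug or the water glass is knocked over (angle between any of mug, water_glass's own z axis and vertical above 0.6 rad).
It also fails if it takes over 48 s, if anything falls off the work surface, if the arm or the gripper's body presses on something with over 40 N, if the wrist force passes 120 N, or if a joint passes its speed limit or range.

### The arm

A 7-joint arm with a two-finger parallel gripper is mounted at the origin on a cart in front of the work surface, level with it; the furniture and walls round the work are solid. World frame = base frame: x ahead of the robot, y to its left, z up, the work surface at z = 0. Lengths are in m, angles in rad, forces in N, time in s.
With the tool pointing down it reaches from about 0.4 to 0.85 m from the base axis. Payload 10.4 kg.
Tool frame: the origin (TCP) lies at the very end of the fingers, on their centre line; the grasp point (between the pads) lies 19 mm behind it (grip_point_offset is the distance from the TCP to the grasp point, in m); z points along the fingers, y is the line along which they close (so a half turn about z gives the same grasp; the last joint's range is limited). The gripper opens to 87 mm and grips with 3 to 60 N. Pads are 19 mm wide; open, the fingers measure 117 mm over their backs; the gripper's body (75 mm by 190 mm) begins 51 mm behind the grasp point.
Start: joints at [1.174, 0.332, -0.065, 1.46, 0.022, 1.35, -0.088], TCP at [0.228, -0.582, 0.223] pointing down, gripper open.
Joint ranges: [-2.6, 2.6], [-0.5, 2.12], [-1.47, 1.34], [0.16, 2.42], [-1.27, 4.41], [0.06, 2.06], [-2.6, 2.6]. Speed limits (rad/s): [2.22, 2.22, 2.79, 2.79, 3.14, 3.14, 3.14].

### API

Orientations are given as a unit quaternion [x, y, z, w].
In Python, from bench import * gives the robot as it stands.
- The arm moves only by the tool play_rows, never from a script. Its argument "increments" is text: rows parted by semicolons, each of 7 numbers parted by spaces: the turn, a rotation vector about the tool's x, y, z in rad, then the shift along the tool's x, y, z in m, then the opening, from 0 (shut) to 1 (fully open). A call has 1 to 8 rows; each row is the pose to reach, as a shift and turn from the pose commanded when the call began, along the tool's axes at that moment; what a row does not reach only later rows make up. A row lasts 1/10 s, in which the tool goes at most 50 mm and 8.59 degrees, less where a joint would pass 70% of its speed; a pose out of reach is approached as far as the arm can. A call with a gripper value outside its range is refused whole. The fingers move at their own pace and stop on an object; "grip_force" is the grip in N (left out, the last holds). Time passes only in rows, so rows that repeat a pose let the fingers close. It gives the time, the measured TCP pose, the force, the opening and the grip force at its end, in the units of the state.
- read_state(): the state, without advancing time (a new reading comes with each control period).
- camera(name): name is "side" or "top" or "wrist"; returns a dict with "color" (480x640x3 uint8, red, green, blue), "fx", "fy", "cx", "cy" (pixels), "camera_from_world" (4x4, takes a point from world to camera coordinates); the wrist camera has in their place "mount" (4x4, takes a point from camera to tool coordinates, whose origin is the TCP and whose axes are the flange's). Camera axes: x right, y down, z forward; pixel columns grow to the right and rows downward; lengths in m; the calibration is good to about 2 mm. A picture is of the moment at which its call begins: read the wrist's pose just before it. There is no depth.
- close_job(): hands the job in; it is judged then, once.
The state is a dict: "time": time; "joint_positions": joint angles; "joint_vel": joint speeds; "joint_torque": joint torques, N m; "ee_pos": TCP position; "eef_rot": TCP orientation; "ft_force": force on the tool from outside, world axes, zero at the start; "torque": the same for the moment, N m; "width": finger opening in m; "grip_force": force on a finger pad.
Only numpy, scipy, OpenCV 4.12 (cv2) and the standard library are available. Lean on these libraries where they do the work, as an engineer would, in place of code of your own. Each camera call takes 0.05 s, during which the arm holds its last target. There are 200 camera calls.

## Working session

There is one attempt and no reset: what is moved stays moved. The work goes in short steps, Python scripts to look and compute and a tool call to move; the robot and the scene stay as the last step left them, time stands still between calls to the robot, and variables do not carry over. Pictures are saved under pics/ and viewed, at most 10 in all, crops included, and the job is handed in when it is done.

Besides the shell and the picture viewer there is one more tool, called after ">>>" as a command line: name --argument value ..., lists and objects as JSON in quotes. play_rows: Moves the arm, as the interface text tells. Its arguments: {"type":"object","properties":{"increments":{"type":"string"},"grip_force":{"type":"number"}},"required":["increments"]}

```bash
ls; mkdir -p pics
python3 - <<'E'
from bench import *
import cv2,pickle,numpy as np
print(read_state())
d={n:camera(n) for n in("top","side")}
for n in d:
    cv2.imwrite(f"pics/{n}0.png",d[n]["color"][:,:,::-1]); print(n,d[n]["fx"],d[n]["cx"],d[n]["cy"],np.round(d[n]["camera_from_world"],4).tolist())
pickle.dump(d,open("cams.pkl","wb"))
E
```

```text
pics
{'time': 0.0, 'joint_positions': array([ 1.1743986 ,  0.33284211, -0.06469076,  1.46096988,  0.02161215,
        1.34987397, -0.08844963]), 'joint_vel': array([ 0.00053626,  0.00147351, -0.00061211,  0.00127039,  0.00109207,
       -0.00187917, -0.00227914]), 'joint_torque': array([-1.23788464e-03, -6.23251891e+01,  2.37160519e-02, -3.89902639e+01,
       -6.13794895e-02,  3.97442293e-02,  1.23721024e-04]), 'ee_pos': array([ 0.22806359, -0.58148401,  0.22175886]), 'eef_rot': array([ 9.82578826e-01,  1.85844994e-01, -1.69162858e-04, -6.77946507e-04]), 'ft_force': array([1.28366644, 0.74672575, 0.20102769]), 'torque': array([-0.08829281, -0.00385424,  0.00913308]), 'grip_force': 0.0, 'width': 0.08736377671622766}
top 436.88845579367944 322.5068683657586 237.86564409276014 [[0.0448, -0.999, -0.0059, 0.0001], [-0.9735, -0.0423, -0.2245, 0.5421], [0.2241, 0.0158, -0.9744, 1.0336], [0.0, 0.0, 0.0, 1.0]]
side 589.5732197297871 330.10638059861236 244.31915229474976 [[-0.9967, -0.0782, -0.0216, 0.5598], [-0.0079, 0.3582, -0.9336, 0.055], [0.0808, -0.9304, -0.3576, 1.3659], [0.0, 0.0, 0.0, 1.0]]
```

View pics/top0.png

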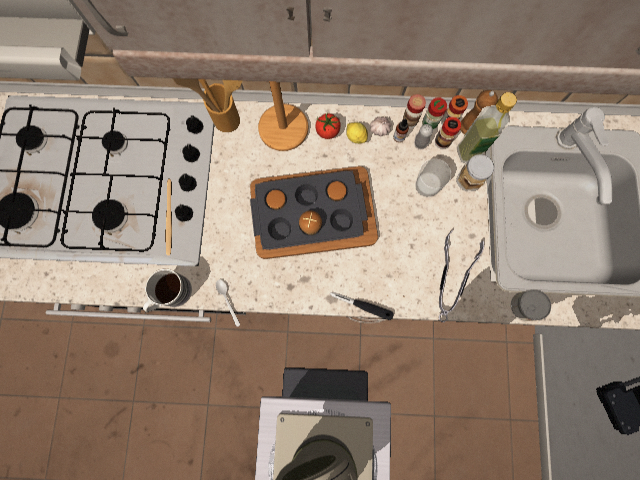

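View pics/side0.png

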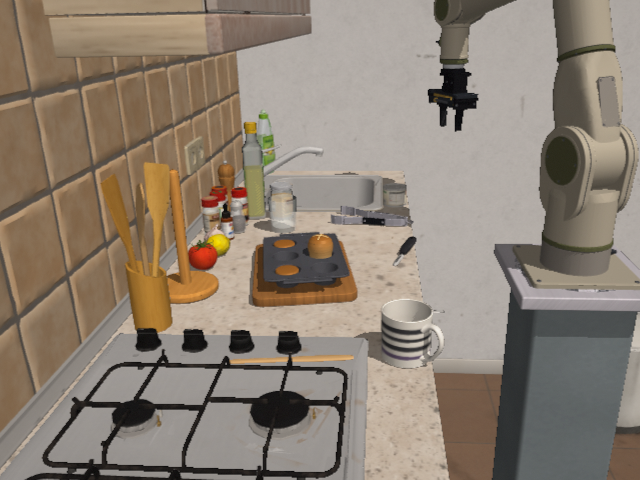

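The top view shows the tall scored roll at (310,222), in the near row's middle cup. The flat rolls are at (276,199) and (337,190). The tongs have their loop at (445,315) and jaws at (449,235) and (482,243). In the side view the tall roll is at (320,245) and the tongs at about (370,217).

```bash
cat > h.py <<'E'
import numpy as np,cv2,pickle
from scipy.spatial.transform import Rotation as R
def pose(st):
    T=np.eye(4);T[:3,:3]=R.from_quat(st["eef_rot"]).as_matrix();T[:3,3]=st["ee_pos"];return T
def ray(c,uv,T=None):
    W=np.linalg.inv(c["camera_from_world"]) if "camera_from_world" in c else T@c["mount"]
    d=W[:3,:3]@[(uv[0]-c["cx"])/c["fx"],(uv[1]-c["cy"])/c["fy"],1];return W[:3,3],d/np.linalg.norm(d)
def plane(c,uv,z,T=None):
    o,d=ray(c,uv,T);return o+d*(z-o[2])/d[2]
def tri(r1,r2):
    A=np.stack([r1[1],-r2[1]],1);s=np.linalg.lstsq(A,r2[0]-r1[0],rcond=None)[0]
    p,q=r1[0]+s[0]*r1[1],r2[0]+s[1]*r2[1];return (p+q)/2,np.linalg.norm(p-q)
def blobs(img,lo,hi,amin=60):
    m=cv2.inRange(cv2.cvtColor(img,cv2.COLOR_RGB2HSV),lo,hi)
    n,_,s,c=cv2.connectedComponentsWithStats(m);return [(s[i].tolist(),c[i].round(1).tolist()) for i in range(1,n) if s[i,4]>=amin]
E
python3 - <<'E'
from h import *
d=pickle.load(open("cams.pkl","rb"));t,s=d["top"],d["side"]
for n,uv in dict(loop=(445,318),jl=(449,232),jr=(483,240),gl=(445,270),gr=(467,275)).items(): print(n,plane(t,uv,.013).round(3))
print("roll top",tri(ray(t,(310.5,220)),ray(s,(320,237))))
print("tin",plane(t,(311,209),.053))
for n in d:
    im=d[n]["color"]; print(n,[b for b in blobs(im,(5,110,90),(17,255,255),100)])
    x,y=(430,220) if n=="top" else (325,195)
    cv2.imwrite(f"pics/{n}c.png",cv2.resize(im[y:y+110,x:x+110,::-1] if n=="top" else im[y-10:y+100,x-100:x+90,::-1],None,fx=4 if n=="top" else 3,fy=4 if n=="top" else 3,interpolation=2))
a=cv2.imread("pics/topc.png");b=cv2.imread("pics/sidec.png")
E
```

```text
loop [ 0.36  -0.292  0.013]
jl [ 0.583 -0.306  0.013]
jr [ 0.565 -0.394  0.013]
gl [ 0.482 -0.294  0.013]
gr [ 0.471 -0.35   0.013]
roll top (array([0.57813304, 0.05502195, 0.09277847]), np.float64(8.744134371490595e-05))
tin [0.61818032 0.05708501 0.053     ]
top [([173, 78, 70, 54, 1351], [216.8, 100.0]), ([258, 81, 50, 70, 1984], [282.1, 124.0]), ([409, 89, 22, 20, 239], [418.4, 99.3]), ([438, 88, 30, 23, 230], [455.4, 98.7]), ([476, 90, 24, 23, 289], [485.6, 99.6]), ([459, 112, 18, 22, 176], [467.4, 121.9]), ([250, 166, 128, 93, 2141], [323.1, 222.6]), ([459, 166, 26, 23, 159], [468.5, 180.2]), ([165, 179, 7, 75, 342], [168.3, 218.8]), ([327, 181, 19, 19, 285], [336.3, 190.3]), ([266, 190, 19, 19, 290], [275.2, 199.0]), ([299, 211, 22, 24, 364], [309.3, 222.4])]
side [([201, 164, 35, 48, 561], [223.6, 182.7]), ([100, 167, 53, 151, 2309], [127.0, 226.3]), ([153, 167, 65, 153, 3164], [186.1, 257.9]), ([308, 234, 25, 24, 493], [320.3, 246.4]), ([274, 240, 21, 8, 143], [283.9, 243.4]), ([252, 241, 105, 66, 1847], [305.4, 290.7]), ([276, 265, 23, 10, 195], [286.9, 269.8]), ([291, 355, 62, 6, 286], [321.8, 357.6]), ([229, 357, 60, 6, 210], [259.2, 359.7])]
```

```bash
cat >> h.py <<'E'
def inc(st,pos,yaw):
    "increment from the measured pose to a tool-down pose whose x axis has this yaw (deg)"
    T=pose(st);Rt=R.from_euler("z",yaw,degrees=True)*R.from_euler("x",np.pi)
    r=(R.from_matrix(T[:3,:3]).inv()*Rt).as_rotvec();p=T[:3,:3].T@(np.array(pos)-T[:3,3]);return r.round(4).tolist(),p.round(4).tolist()
E
python3 - <<'E'
from h import *;from bench import *
print(inc(read_state(),[.45,-.316,.2],-15.2))
E
```

```text
([-0.0012, 0.0004, 0.6391], [0.3035, -0.1661, 0.022])
```

>>> play_rows --increments "0 0 0.639 0.3035 -0.166 0.022 1;0 0 0.639 0.3035 -0.166 0.022 1;0 0 0.639 0.3035 -0.166 0.022 1;0 0 0.639 0.3035 -0.166 0.022 1;0 0 0.639 0.3035 -0.166 0.022 1;0 0 0.639 0.3035 -0.166 0.022 1;0 0 0.639 0.3035 -0.166 0.022 1;0 0 0.639 0.3035 -0.166 0.022 1"

```text
time: 0.9
ee_pos: [0.4541, -0.31, 0.2001]
eef_rot: [0.992, -0.128, 0.0, -0.001]
ft_force: [-0.4, -0.7, -0.4]
width: 0.087
grip_force: 0.0
```

>>> play_rows --increments "0 0 0 0 0 0 1;0 0 0 0 0 0 1;0 0 0 0 0 0 1;0 0 0 0 0 0 1"

```text
time: 1.3
ee_pos: [0.4492, -0.3179, 0.2006]
eef_rot: [0.991, -0.133, -0.0, 0.0]
ft_force: [0.5, -0.2, -0.1]
width: 0.0868
grip_force: 0.0
```

```bash
cat > w.py <<'E'
import sys;from h import *;from bench import *
st=read_state();c=camera("wrist");n=sys.argv[1]
cv2.imwrite(f"pics/{n}.png",c["color"][:,:,::-1]);pickle.dump((st,c),open(n+".pkl","wb"))
print(st["time"],st["ee_pos"],st["joint_positions"].round(2),inc(st,[.45,-.316,.2],-15.2))
E
python3 w.py w1
```

```text
1.3 [ 0.44921568 -0.3178824   0.20055563] [ 0.73  0.19 -0.22  1.68  0.04  1.27 -1.34] ([0.0004, 0.0001, -0.0024], [0.0003, -0.002, 0.0006])
```

View pics/w1.png

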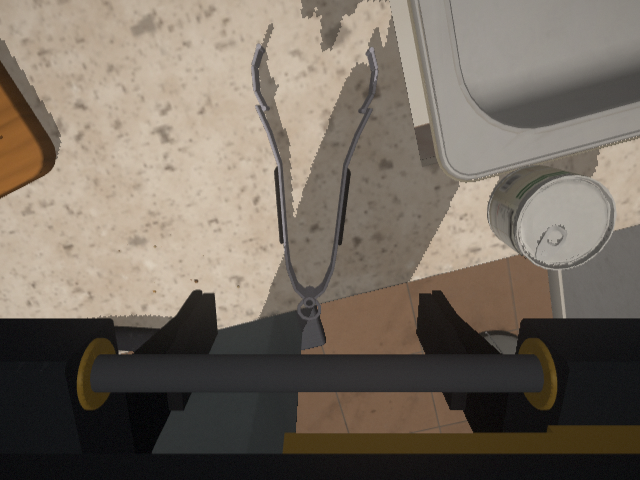

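The wrist view shows the tongs with their pivot at (309,307), jaws at (258,75) and (372,80), and black grips at about (280,205) and (344,206). The fingers straddle the axis line but sit some 6 cm or more too far back.

Run:
```python
from h import *
st,c=pickle.load(open("w1.pkl","rb"));T=pose(st)
im=c["color"];m=(im.max(2)<45).astype(np.uint8);m[:150]=0;m[260:]=0;m[:,:250]=0;m[:,370:]=0
n,_,s,cc=cv2.connectedComponentsWithStats(m)
P={}
for i in range(1,n):
    if s[i,4]>60:
        print(s[i],cc[i]); 
for nm,uv in dict(gl=(280,205),gr=(345,206),piv=(309,307),jl=(258,75),jr=(372,80),tl=(262,45),tr=(372,50)).items():
    P[nm]=plane(c,uv,.015,T);print(nm,P[nm].round(4))
g=(P["gl"]+P["gr"])/2;j=(P["jl"]+P["jr"])/2;t=(P["tl"]+P["tr"])/2
for a,b in((P["piv"],g),(P["piv"],j),(P["piv"],t)):
    v=(b-a);print(np.linalg.norm(v),np.degrees(np.arctan2(v[1],v[0])),b)
print(np.linalg.norm(P["gl"]-P["gr"]),np.linalg.norm(P["jl"]-P["jr"]))
# height check with top camera
d=pickle.load(open("cams.pkl","rb"))["top"];M=d["camera_from_world"]
# pivot/jaw tips: tips top view
for a,b in(((449,230),(262,45)),((484,238),(372,50)),((445,314),(309,307))):print(tri(ray(d,a),ray(c,b,T)))
```

```text
[338 170  12  75 246] [343.90650407 207.31707317]
gl [ 0.4636 -0.2894  0.015 ]
gr [ 0.4481 -0.3425  0.015 ]
piv [ 0.3647 -0.2873  0.015 ]
jl [ 0.5667 -0.3028  0.015 ]
jr [ 0.5398 -0.3873  0.015 ]
tl [ 0.5861 -0.3122  0.015 ]
tr [ 0.5606 -0.3921  0.015 ]
0.09553006508299729 -17.443334259902937 [ 0.45584202 -0.31595156  0.015     ]
0.19716003654044714 -17.02712887526106 [ 0.55322278 -0.34504852  0.015     ]
0.2185072951369953 -17.26620750090224 [ 0.5733655  -0.35217076  0.015     ]
0.05533464379597173 0.08866904723229382
(array([ 0.59025777, -0.31049424, -0.00073923]), np.float64(0.003356553904442665))
(array([ 0.55965493, -0.3853873 ,  0.0496853 ]), np.float64(0.005060062995232357))
(array([ 0.36904317, -0.28878502,  0.02421975]), np.float64(0.00019054222473349614))
```

Run:
```python
from h import *;from bench import *
print(inc(read_state(),[.4565-.06*.955,-.316+.06*.296,.14],-17.2))
```

```text
([0.0003, -0.0, 0.0329], [-0.0535, -0.0054, 0.0606])
```

>>> play_rows --increments "0 0 0.033 -0.0535 -0.0055 0.06 1;0 0 0.033 -0.0535 -0.0055 0.06 1;0 0 0.033 -0.0535 -0.0055 0.06 1;0 0 0.033 -0.0535 -0.0055 0.06 1;0 0 0.033 -0.0535 -0.0055 0.06 1"

```text
time: 1.85
ee_pos: [0.4012, -0.298, 0.1418]
eef_rot: [0.989, -0.149, 0.001, 0.0]
ft_force: [0.1, 0.3, -0.4]
width: 0.0867
grip_force: 0.0
```

```bash
python3 w.py w2
```

```text
1.85 [ 0.40120793 -0.29795281  0.14182905] [ 0.75  0.13 -0.22  1.88  0.03  1.13 -1.35] ([0.0006, -0.0024, -0.0331], [0.0521, 0.0029, -0.058])
```

View pics/w2.png

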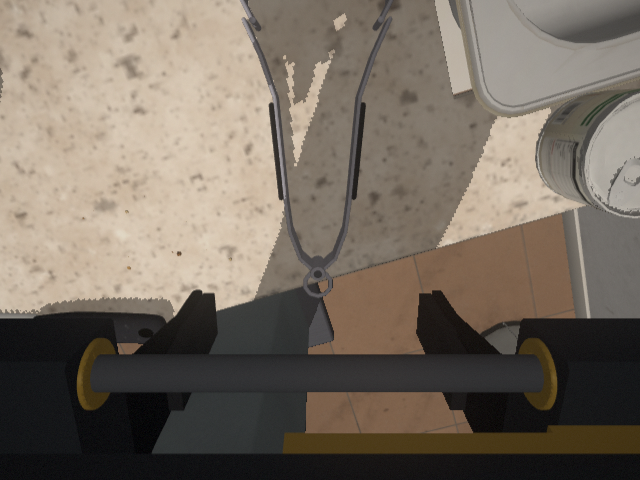

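The grips are now at x 270–284 and x 352–365, rows 104–198, symmetric about column 318. The pivot is at (318,268) and the loop at (318,284). I'll triangulate the grip corners between the two wrist views.

Run:
```python
from h import *;from bench import *
s1,c1=pickle.load(open("w1.pkl","rb"));s2,c2=pickle.load(open("w2.pkl","rb"))
for st,c,n in((s1,c1,1),(s2,c2,2)):
    m=(c["color"].max(2)<50).astype(np.uint8);m[:90]=0;m[260:]=0;m[:,:240]=0;m[:,380:]=0
    k,_,s,cc=cv2.connectedComponentsWithStats(m);print(n,[(s[i].tolist(),cc[i].round(1)) for i in range(1,k) if s[i,4]>60])
T1,T2=pose(s1),pose(s2)
P=[]
for a,b in(((275,168),(269.5,104)),((280,243),(279,198)),((350,169),(365.5,104)),((341.5,245),(356,199))):
    p,e=tri(ray(c1,a,T1),ray(c2,b,T2));q=plane(c2,b,.023,T2);P.append(q);print(p.round(4),e.round(4),q.round(4))
P=np.array(P);print(P.mean(0));f=(P[0]+P[2]-P[1]-P[3])/2;y=np.degrees(np.arctan2(f[1],f[0]));print(y,np.linalg.norm(P[0]-P[2]),np.linalg.norm(P[1]-P[3]))
v=P.mean(0)-plane(c2,(318,268),.02,T2);print(np.degrees(np.arctan2(v[1],v[0])),np.linalg.norm(v))
o=P.mean(0);print(inc(read_state(),[o[0],o[1],.002],-17.2))
```

```text
1 [([338, 169, 12, 76, 277], array([343.9, 207.2])), ([276, 182, 7, 61, 119], array([279.5, 213.6]))]
2 [([352, 103, 14, 97, 443], array([358.2, 150.4]))]
[ 0.4943 -0.2938  0.0113] 0.0004 [ 0.4938 -0.2947  0.023 ]
[ 0.4352 -0.282   0.0296] 0.0001 [ 0.4341 -0.281   0.023 ]
[ 0.4756 -0.355   0.005 ] 0.001 [ 0.4758 -0.3535  0.023 ]
[ 0.4184 -0.3312  0.025 ] 0.0002 [ 0.418  -0.3312  0.023 ]
[ 0.45542604 -0.31510631  0.023     ]
-17.041336216786956 0.06145238392025824 0.05271591146535162
-16.79675310479538 0.0828539559352218
([0.0005, -0.0023, 0.0021], [0.0565, 0.0005, 0.1399])
```

>>> play_rows --increments "0 -0.002 0 0.0565 0.0005 0.05 1;0 -0.002 0 0.0565 0.0005 0.05 1;0 -0.002 0 0.0565 0.0005 0.09 1;0 -0.002 0 0.0565 0.0005 0.115 1;0 -0.002 0 0.0565 0.0005 0.13 1;0 -0.002 0 0.0565 0.0005 0.138 1;0 -0.002 0 0.0565 0.0005 0.138 1;0 -0.002 0 0.0565 0.0005 0.138 1"

```text
time: 2.7
ee_pos: [0.4548, -0.3148, 0.0039]
eef_rot: [0.989, -0.149, -0.0, 0.0]
ft_force: [0.4, -0.4, 0.9]
width: 0.0872
grip_force: 0.0
```

Run:
```python
from h import *;from bench import *
s=read_state();print(s["ee_pos"],s["ft_force"],inc(s,[.4555,-.315,.003],-17))
```

```text
[ 0.45476725 -0.31483786  0.00386002] [ 0.42387096 -0.37068324  0.92634498] ([0.0006, -0.0, -0.0016], [0.0007, -0.0001, 0.0009])
```

>>> play_rows --increments "0 0 0 0 0 0.001 0.61;0 0 0 0 0 0.001 0.61;0 0 0 0 0 0.001 0.61;0 0 0 0 0 0.001 0.61;0 0 0 0 0 0.001 0.61;0 0 0 0 0 0.001 0.61" --grip_force 20

```text
time: 3.3
ee_pos: [0.454, -0.3144, 0.0018]
eef_rot: [0.989, -0.149, -0.001, -0.0]
ft_force: [0.1, 1.1, 0.3]
width: 0.0547
grip_force: 6.6
```

>>> play_rows --increments "0 0 0 0 0 -0.02 0.61;0 0 0 0 0 -0.05 0.61;0 0 0 0 0 -0.09 0.61;0 0 0 0 0 -0.13 0.61;0 0 0 0 0 -0.15 0.61;0 0 0 0 0 -0.15 0.61;0 0 0 0 0 -0.15 0.61"

```text
time: 4.0
ee_pos: [0.4539, -0.3142, 0.151]
eef_rot: [0.989, -0.149, -0.001, -0.0]
ft_force: [0.0, 0.3, -1.0]
width: 0.0534
grip_force: 5.9
```

```bash
python3 w.py w3
python3 - <<'E'
from bench import *;import cv2,pickle
d={n:camera(n) for n in("top","side")};pickle.dump(d,open("cams2.pkl","wb"))
a=pickle.load(open("w3.pkl","rb"))[1]["color"]
s=cv2.resize(d["side"]["color"][100:260,280:480],(600,480))
cv2.imwrite("pics/c3.png",cv2.resize(cv2.hconcat([a,s]),(800,310))[:,:,::-1])
E
```

```text
4.0 [ 0.45385846 -0.31419648  0.15098923] [ 0.72  0.24 -0.22  1.74  0.06  1.17 -1.39] ([-0.0001, 0.0024, -0.0329], [-0.0033, 0.0029, -0.049])
```

View pics/c3.png

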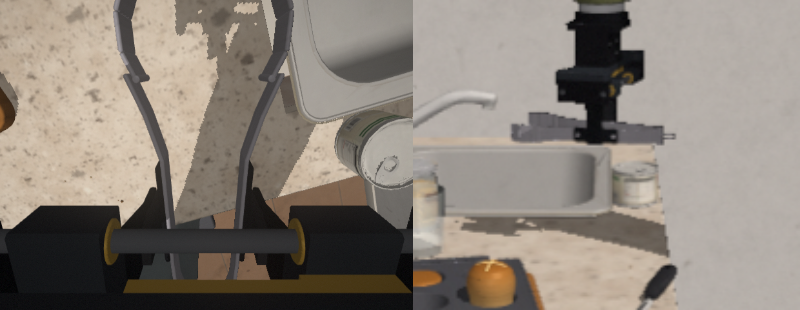

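The tongs hang level in the fingers and the jaws are open around column 314 in full-resolution wrist pixels. I'll check the droop numerically and plan the transfer.

Run:
```python
from h import *;from bench import *
d=pickle.load(open("cams2.pkl","rb"));st=read_state();T=pose(st)
for n in d:
    c=d[n];W=c["camera_from_world"]
    for x in(.121,-.11):
        p=T@[x,0,-.011,1];q=W@p;print(n,x,(c["fx"]*q[0]/q[2]+c["cx"]).round(1),(c["fy"]*q[1]/q[2]+c["cy"]).round(1))
t,s=d["top"],d["side"]
# roll: axis from top-view blob at crown height, and from side view
for n in d:
    print(n,[b for b in blobs(d[n]["color"],(5,110,90),(17,255,255),130) if (250<b[1][0]<350 and 180<b[1][1]<280 and b[0][4]<600)])
print("top blob @.075",plane(t,(309.6,222.4),.075),"tri",tri(ray(t,(309.6,222.4)),ray(s,(320.5,246))))
for uv in((308,246),(333,246)):print(plane(s,uv,.073))
# tin corner cups
for uv in((276,199),(337,190)):print("flat",plane(t,uv,.055))
for z in(.16,):
  for yaw in(0,-10,10): 
    v=np.radians(yaw);print(yaw,inc(st,[.578-.1*np.cos(v),.055-.1*np.sin(v),z],yaw))
```

```text
top 0.121 485.9 223.4
top -0.11 458.7 320.1
side 0.121 335.9 165.6
side -0.11 415.4 170.8
top [([327, 181, 19, 20, 287], [336.3, 190.4]), ([266, 190, 19, 20, 293], [275.2, 199.0]), ([299, 211, 22, 24, 373], [309.4, 222.2])]
side [([308, 234, 25, 25, 498], [320.3, 246.3]), ([274, 240, 21, 8, 143], [283.9, 243.4]), ([275, 265, 24, 10, 197], [286.9, 269.8])]
top blob @.075 [0.57663028 0.05777936 0.075     ] tri (array([0.57735988, 0.05791577, 0.07218065]), np.float64(4.025959373753115e-05))
[0.6054356  0.06067686 0.073     ]
[0.54887297 0.05940794 0.073     ]
flat [0.64052235 0.14847997 0.055     ]
flat [ 0.67163702 -0.00763064  0.055     ]
0 ([-0.0014, 0.0045, -0.2982], [-0.0848, -0.3599, -0.0095])
-10 ([-0.001, 0.0046, -0.1236], [-0.0884, -0.3769, -0.0095])
10 ([-0.0018, 0.0044, -0.4727], [-0.0782, -0.3437, -0.0095])
```

>>> play_rows --increments "0 0 -0.02 0 -0.01 -0.02 0.61;0 0 -0.05 -0.01 -0.04 -0.02 0.61;0 0 -0.09 -0.02 -0.08 -0.02 0.61;0 0 -0.13 -0.03 -0.12 -0.02 0.61;0 0 -0.17 -0.045 -0.165 -0.02 0.61;0 0 -0.21 -0.055 -0.21 -0.02 0.61;0 0 -0.25 -0.065 -0.255 -0.02 0.61;0 0 -0.28 -0.075 -0.295 -0.02 0.61"

```text
time: 4.95
ee_pos: [0.4685, -0.008, 0.1708]
eef_rot: [1.0, -0.008, -0.002, -0.0]
ft_force: [1.3, -0.5, -2.0]
width: 0.0531
grip_force: 5.8
```

Run:
```python
from h import *;from bench import *
s=read_state();print(s["ee_pos"],s["width"],s["joint_positions"].round(2),inc(s,[.4775,.056,.17],0))
```

```text
[ 0.4684976  -0.00801118  0.1708364 ] 0.05312099731235099 [ 0.41  0.06 -0.5   1.9   0.03  1.19 -1.69] ([-0.0008, 0.0031, -0.0158], [0.008, -0.0641, 0.0009])
```

>>> play_rows --increments "0 0 -0.01 0 -0.02 0 0.61;0 0 -0.01 0 -0.035 0 0.61;0 0 -0.01 0 -0.035 0 0.61;0 0 -0.01 0 -0.035 0 0.61;0 0 -0.01 0 -0.035 0 0.61"

```text
time: 5.45
ee_pos: [0.4696, 0.0234, 0.1713]
eef_rot: [1.0, -0.005, -0.001, -0.0]
ft_force: [-0.5, 0.1, -1.5]
width: 0.0533
grip_force: 5.8
```

```bash
python3 w.py w4;python3 - <<'E'
from h import *;from bench import *
s=read_state();print(s["ee_pos"],s["width"],inc(s,[.4775,.056,.17],0))
c=camera("side");t=camera("top");pickle.dump(dict(side=c,top=t),open("cams3.pkl","wb"))
w=pickle.load(open("w4.pkl","rb"))[1]["color"]
cv2.imwrite("pics/c4.png",cv2.resize(cv2.hconcat([w,cv2.resize(t["color"][130:290,220:380],(480,480))]),(800,343))[:,:,::-1])
E
```

```text
5.45 [0.46959879 0.02335366 0.17125218] [ 0.38  0.06 -0.54  1.9   0.03  1.19 -1.75] ([0.0001, 0.0028, 0.2554], [-0.0163, 0.3395, -0.0288])
[0.4696863  0.02342656 0.1713806 ] 0.053290293288706964 ([-0.0004, 0.0025, -0.01], [0.0075, -0.0326, 0.0014])
```

View pics/c4.png

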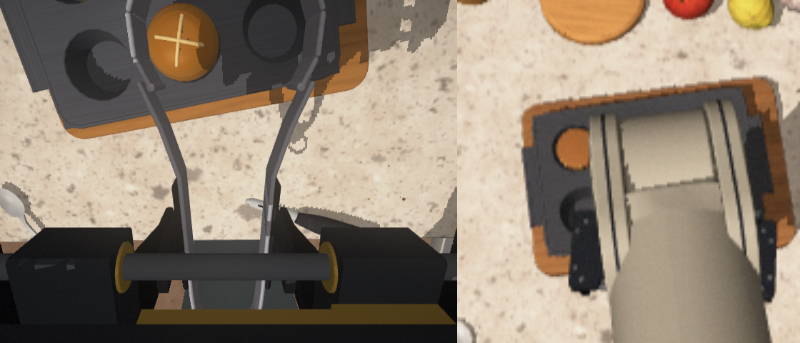

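The cross on the roll is at (251,59) in full-resolution wrist pixels. The jaw bends are at (210,126) and (424,123), so the roll sits left of the jaw midline and the arm still has to shift left.

Run:
```python
from h import *;from bench import *
st,c=pickle.load(open("w4.pkl","rb"));T=pose(st);Ti=np.linalg.inv(T)
r=plane(c,(251,59),.095,T);print("roll",r)
m=cv2.inRange(cv2.cvtColor(c["color"],cv2.COLOR_RGB2HSV),(5,110,60),(17,255,255));m[160:]=0
for uv in((210,126),(424,123)):
    p=plane(c,uv,T[2,3]+.02,T);print("bend in tool",(Ti@np.r_[p,1]).round(4))
d=pickle.load(open("cams.pkl","rb"));print(tri(ray(c,(251,59),T),ray(d["side"],(320,237))),tri(ray(c,(251,59),T),ray(d["top"],(310.5,220))))
print(inc(st,[.5775-.1,.0565,.12],0))
```

```text
roll [0.57911932 0.05686451 0.095     ]
bend in tool [ 0.0791 -0.0351 -0.0202  1.    ]
bend in tool [ 0.0801  0.0351 -0.0202  1.    ]
(array([0.57861369, 0.05701703, 0.09358556]), np.float64(0.0012975915055546345)) (array([0.57870206, 0.05607536, 0.09295795]), np.float64(0.0024653862541996583))
([-0.0003, 0.0027, -0.0099], [0.0077, -0.0332, 0.0512])
```

>>> play_rows --increments "0 0 -0.01 0.004 -0.015 0 0.61;0 0 -0.01 0.008 -0.033 0 0.61;0 0 -0.01 0.008 -0.033 0 0.61;0 0 -0.01 0.008 -0.033 0.01 0.61;0 0 -0.01 0.008 -0.033 0.025 0.61;0 0 -0.01 0.008 -0.033 0.04 0.61;0 0 -0.01 0.008 -0.033 0.04 0.61;0 0 -0.01 0.008 -0.033 0.04 0.61"

```text
time: 6.4
ee_pos: [0.4778, 0.0573, 0.1315]
eef_rot: [1.0, 0.001, -0.001, -0.0]
ft_force: [0.2, -0.5, -1.1]
width: 0.0535
grip_force: 5.8
```

```bash
python3 w.py w5;python3 - <<'E'
from h import *;from bench import *
st,c=pickle.load(open("w5.pkl","rb"));T=pose(st)
cv2.imwrite("pics/c5.png",c["color"][:240,100:540,::-1])
print(inc(st,[.478,.0565,.063],0))
E
```

```text
6.4 [0.47775776 0.05727635 0.13151296] [ 0.32  0.14 -0.57  1.92  0.08  1.11 -1.85] ([-0.0002, 0.0027, 0.2667], [-0.0285, 0.3732, -0.0686])
([-0.0005, 0.0027, 0.0014], [0.0004, 0.0008, 0.0685])
```

View pics/c5.png

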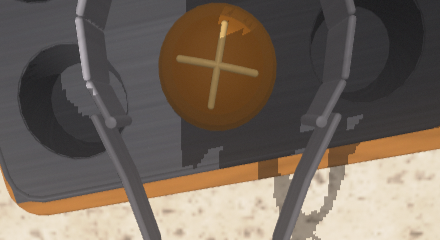

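The roll's cross is at (317,67) in full wrist pixels, centred between the jaws with their inner faces at about 185 and 448. Descending.

>>> play_rows --increments "0 0 0 0 0.0005 0.01 0.61;0 0 0 0 0.0005 0.025 0.61;0 0 0 0 0.0005 0.04 0.61;0 0 0 0 0.0005 0.055 0.61;0 0 0 0 0.0005 0.0675 0.61;0 0 0 0 0.0005 0.0675 0.61;0 0 0 0 0.0005 0.0675 0.61"

```text
time: 7.15
ee_pos: [0.478, 0.0572, 0.0644]
eef_rot: [1.0, 0.001, -0.001, -0.0]
ft_force: [0.9, 0.3, -0.9]
width: 0.053
grip_force: 5.8
```

Run:
```python
from h import *;from bench import *
st=read_state();print(st["ee_pos"],st["ft_force"],st["width"])
c=camera("side");cv2.imwrite("pics/c6.png",cv2.resize(c["color"][190:300,240:400,::-1],None,fx=4,fy=4))
```

```text
[0.47796593 0.05721759 0.06438997] [ 0.94075007  0.27632883 -0.94186375] 0.05304687911632491
```

View pics/c6.png

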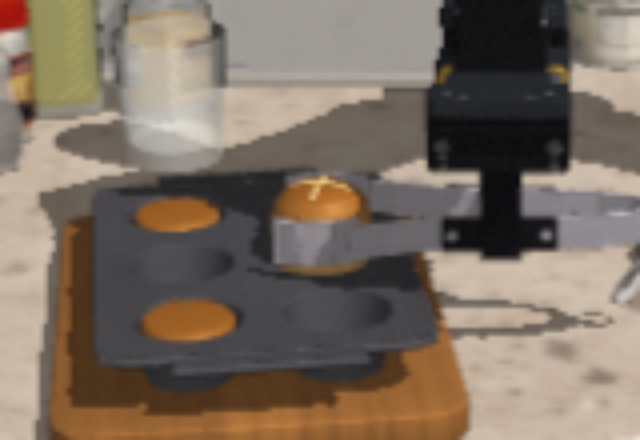

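The jaws stand on either side of the crown, level and clear of the tin. Squeezing now.

>>> play_rows --increments "0 0 0 0 0 0 0.56;0 0 0 0 0 0 0.53;0 0 0 0 0 0 0.5;0 0 0 0 0 0 0.47;0 0 0 0 0 0 0.42;0 0 0 0 0 0 0.4;0 0 0 0 0 0 0.4;0 0 0 0 0 0 0.4" --grip_force 38

```text
time: 8.0
ee_pos: [0.4779, 0.0571, 0.0643]
eef_rot: [1.0, 0.001, -0.001, -0.0]
ft_force: [0.2, -0.8, -0.2]
width: 0.0426
grip_force: 38.0
```

>>> play_rows --increments "0 0 0 0 0 0 0.4;0 0 0 0 0 0 0.4;0 0 0 0 0 0 0.4"

```text
time: 8.3
ee_pos: [0.4779, 0.0572, 0.0642]
eef_rot: [1.0, 0.001, -0.001, -0.0]
ft_force: [0.5, -0.2, -0.1]
width: 0.0423
grip_force: 38.0
```

>>> play_rows --increments "0 0 0 0 0 -0.004 0.4;0 0 0 0 0 -0.01 0.4;0 0 0 0 0 -0.018 0.4;0 0 0 0 0 -0.028 0.4;0 0 0 0 0 -0.04 0.4;0 0 0 0 0 -0.053 0.4;0 0 0 0 0 -0.066 0.4;0 0 0 0 0 -0.078 0.4"

```text
time: 9.1
ee_pos: [0.4782, 0.0571, 0.1437]
eef_rot: [1.0, 0.001, -0.001, -0.0]
ft_force: [0.0, -0.1, -2.0]
width: 0.0422
grip_force: 38.0
```

>>> play_rows --increments "0 0 0 0 0 -0.012 0.4;0 0 0 0 0 -0.024 0.4;0 0 0 0 0 -0.036 0.4;0 0 0 0 0 -0.046 0.4;0 0 0 0 0 -0.052 0.4;0 0 0 0 0 -0.052 0.4;0 0 0 0 0 -0.052 0.4;0 0 0 0 0 -0.052 0.4"

```text
time: 9.9
ee_pos: [0.4778, 0.057, 0.1936]
eef_rot: [1.0, 0.001, -0.001, -0.0]
ft_force: [1.1, 0.9, -2.1]
width: 0.0422
grip_force: 38.0
```

Run:
```python
from h import *;from bench import *
st=read_state();print(st["ee_pos"],st["ft_force"],st["width"],st["grip_force"])
c=camera("side");cv2.imwrite("pics/c7.png",cv2.resize(c["color"][140:320,230:410,::-1],None,fx=3,fy=3))
```

```text
[0.47777435 0.05703815 0.19364299] [ 1.1025768   0.86676484 -2.10323915] 0.04222799676372066 37.99957280047238
```

View pics/c7.png

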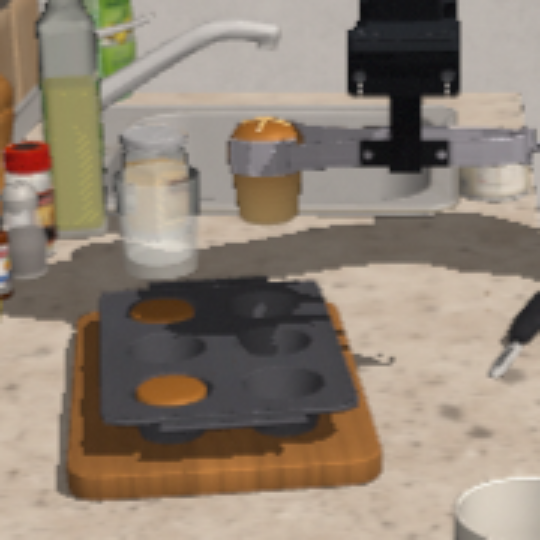

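The roll hangs upright in the closed tongs, well above the tin. The tin and the flat rolls are still in place, so I'm handing the job in.

```bash
python3 -c "
from bench import *
print(close_job())"
```

```text
the job is handed in; nothing more can be done
None
```

The tall roll is held upright in the closed tongs about 10 cm above the tin, with the tin and both flat rolls still in place in the last side view; the job is handed in, and no verdict came back.

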